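Bring the bearing ball to the rewind

TASK

Lift the small grey tin ball tray up and off the brass rail it hangs on, with its loose steel ball lying in its pocket, and carry it level to the rewind without the ball leaving the pocket. Finish while still holding the tray in the gripper, level and still, with the ball pocket right over the rewind's open bearing cup and about 8 cm above the cup's mouth; do not put it down or let go. Leave the other things on the table where they are.

Things in the scene. Friction and masses are not known exactly. Their poses are not given: they have to be found in the camera images.
- stand: Fixed stand, wooden base 130 x 110 x 12 mm; origin on the table, right below the hanging tray's origin. Two brass posts (146 mm high) carry a rail along the stand's y: 8 mm thick, 88 mm long, top edge 135 mm above the table, at x = -54 mm. The tray hangs on the rail's +x side, which faces away from the robot (yaw varies up to 0.6 rad). Stands left or right.
- tray: Loose grey tin ball tray, 110 to 200 g, plate 100 x 70 x 4 mm (x -45 to 55). Origin on the plate's underside, 75 mm above the table while hanging level; axes as the stand's, z up. At its back (x = -45 mm) a plate 40 mm wide rises to z = 64 mm and hooks over the rail; its lip reaches 14 mm down behind the rail, so lift it 20 mm or more straight up before moving sideways.
- tray_grip (a point): Grip point of the tray: in its upright dark wooden blade, 8 mm thick along the tray's y, 26 mm wide along its x, top 80 mm above the plate's underside. The point lies in the blade's middle, 20 mm below its top, close above the centre of mass (x = -4 mm). Pinch across the 8 mm from above (fingers closing along the tray's y). Axes as the tray's.
- tray_pocket (a point): Middle of the tray's ball pocket, at the height of the resting ball's centre: 34 mm in front (+x) of the grip point and 46 mm below it. The pocket is a flat-floored ring, 30 mm inside and 40 mm outside, its rim only 2.5 mm high. Axes as the tray's.
- ball_center (a point): Centre of the loose steel ball, 20 mm across, 33 g, lying in the tray's pocket with 5 mm of play to each side.
- rewind_cup (a point): Centre of the mouth of the rewind's open bearing cup: a fixed upright steel cylinder 48 mm across with a 26 mm wide seat, mouth 60 mm above the table, z up. The rewind's base is 100 x 76 mm; its gear case and crank with ebony handle reach 126 mm from the cup's axis, all below the mouth. Position and yaw vary; left or right.
- splicer: Bystander: the cream bakelite splicer, 85 x 190 x 49 mm, loose. Origin: centre of the underside.
- reel: Bystander: the rusted steel film reel lying flat, 140 mm across, 20 mm thick, loose. Origin: centre of the underside.
- lid: Bystander: the grey tin can lid, a shallow dish 150 mm across, 16 mm high, loose. Origin: centre of the underside.
- loupe: Bystander: the jade glass loupe, 38 mm across, 36 mm high, loose, standing between the stand and the rewind. Origin: centre of the underside.
- core: Bystander: a black film core, a ring 50 mm across and 16 mm high, lying flat, loose, between the stand and the rewind. Origin: centre of the underside.
- cement: Bystander: a small amber glass jar, 34 mm across, 60 mm high, loose. Origin: centre of the underside.
There are look-alikes about, which are no part of the job. What is shaped like the tray but pink is not meant.

How it is judged:
By the outcome, as a careful person would: the job done as asked, in the order asked, and still so for the second after the job is handed in, while the arm keeps its last pose, push and grip.
It also fails if it takes over 40 s, if anything falls off the work surface, if the arm or the gripper's body presses on something with over 40 N, if the wrist force passes 120 N, or if a joint passes its speed limit or range.

ROBOT

A 6-joint arm with a two-finger parallel gripper is mounted at the origin on the work surface. World frame = base frame: x ahead of the robot, y to its left, z up, the work surface at z = 0. Lengths are in m, angles in rad, forces in N, time in s.
With the tool pointing down it reaches from about 0.35 to 0.975 m from the base axis. Payload 17.4 kg.
Tool frame: the origin (TCP) lies on the centre line of the jaws, within the pads' length; the fingertips stand 14 mm ahead of it and the grasp point (between the pads) lies 5 mm behind it; z points along the fingers, y is the line along which they close (so a half turn about z gives the same grasp; the last joint's range is limited). The gripper opens to 85 mm and grips with 20 to 120 N. Pads are 22 mm wide; open, the fingers measure 114 mm over their backs; the gripper's body (76 mm by 85 mm) begins 54 mm behind the grasp point. The pads swing forward as they close: fully open they stand 13 mm farther back than shut.
Start: joints at [1.296, 0.116, 1.442, -0, 1.584, -0.038], TCP at [0.158, 0.656, 0.245] pointing down, gripper open.
Joint ranges: [-2.83, 2.83], [-0.83, 2.19], [0.07, 2.5], [-1.14, 4.28], [0.01, 3], [-2.97, 2.97]. Speed limits (rad/s): [1.89, 1.89, 2.22, 3.14, 3.14, 3.14].

INTERFACE

Orientations are given as a unit quaternion [w, x, y, z].
In Python, from bench import arm gives the robot as it stands.
- The arm moves only by the tool servo_tool, never from a script. Its argument "plan" is a list of rows, each an object with "jaw": the finger opening in cm, from 0 to 8.54; "offset": the shift along the tool's x, y, z in cm, a list of three; "dr": the turn, a rotation vector about the tool's x, y, z in degrees, a list of three. A call has 1 to 8 rows; each row shifts and turns the commanded pose from where the row before left it, along the tool's axes as they then stand; what a row does not reach is not made up. A row lasts 1/12 s, in which the tool goes at most 41.7 mm and 7.16 degrees, less where a joint would pass 70% of its speed; a pose out of reach is approached as far as the arm can. A call with a gripper value outside its range is refused whole. The fingers move at their own pace and stop on an object; the grip force is fixed at half the most. Time passes only in rows, so rows that do not move let the fingers close. It gives the time, the measured TCP pose, the force, the opening and the grip force at its end, in the units of the state.
- arm.get_state(): the state, without advancing time (a new reading comes with each control period).
- arm.capture(name): name is "side" or "top"; returns a dict with "img" (400x640x3 uint8, red, green, blue), "K" (3x3 intrinsics, pixels), "R" (3x3) and "t" (3): a world point X has camera coordinates R X + t. Camera axes: x right, y down, z forward; pixel columns grow to the right and rows downward; lengths in m; the calibration is good to about 2 mm. A picture is of the moment at which its call begins. There is no depth.
- arm.hand_in(): hands the job in; it is judged then, once.
Trained networks look in a picture, given as the dict that the camera call returned (one of the last four; its "shot" number tells which), for a name from the list of things; names that differ only in an ending like _2 or _b are one class to them, and where a whole thing is asked for, a point or a joint stands for the part that bears it (a point fixed in the world has none). Each returns a list of dicts, best first, with "confidence" (0 to 1); they miss things now and then, are a little off and sometimes report something else, mostly with a low value. They report only what shows in the picture. A call takes as long as a camera call. They do not tell look-alikes from the thing itself.
- arm.recognise(name, picture): "rect" ([centre column, centre row, width, height] as shares, 0 to 1, of the picture: columns of its width, rows of its height, round what is visible of it).
- arm.silhouettes(name, picture): "pixels" (400x640 bool, what is visible of it) and "rect" ([centre column, centre row, width, height] as shares, 0 to 1, of the picture: columns of its width, rows of its height, round what is visible of it).
- arm.spot_point(name, picture): "xy" ([column, row] as shares, 0 to 1, of the picture: columns of its width, rows of its height: a listed point, or the origin of a listed thing).
The state is a dict: "time": time; "joint_pos": joint angles; "dq": joint speeds; "joint_efforts": joint torques, N m; "tcp_pos": TCP position; "tcp_rot": TCP orientation; "contact_force": force on the tool from outside, world axes, zero at the start; "wrist_torque": the same for the moment, N m; "gripper_width": finger opening in m; "finger_force": force on a finger pad.
Only numpy, scipy, OpenCV 4.12 (cv2) and the standard library are available. Lean on these libraries where they do the work, as an engineer would, in place of code of your own. Each camera call takes 0.05 s, during which the arm holds its last target. There are 200 camera calls.

## Working session

There is one attempt and no reset: what is moved stays moved. The work goes in short steps, Python scripts to look and compute and a tool call to move; the robot and the scene stay as the last step left them, time stands still between calls to the robot, and variables do not carry over. Pictures are saved under pics/ and viewed, at most 13 in all, crops included, and the job is handed in when it is done.

Besides the shell and the picture viewer there is one more tool, called after "Emit:" by a JSON object that holds its "name" and its "arguments". servo_tool: Moves the arm, as the interface text tells. Its arguments: {"type":"object","properties":{"plan":{"type":"array","items":{"type":"object","properties":{"jaw":{"type":"number"},"offset":{"type":"array","items":{"type":"number"}},"dr":{"type":"array","items":{"type":"number"}}}}}},"required":["plan"]}

```bash
mkdir -p pics && cat > h.py <<'E'
import numpy as np, cv2
from bench import arm
def px(d): return np.array(d["xy"])*[640,400]
def tri(obs):
    A=[];b=[]
    for c,p in obs:
        P=c["K"]@np.hstack([c["R"],np.array(c["t"]).reshape(3,1)])
        for i in (0,1):
            r=p[i]*P[2]-P[i];A.append(r[:3]);b.append(-r[3])
    return np.linalg.lstsq(np.array(A),np.array(b),rcond=None)[0]
def proj(c,X):
    q=c["K"]@(c["R"]@np.array(X)+np.array(c["t"]).ravel());return q[:2]/q[2]
def onplane(c,p,z):
    K,R,t=c["K"],c["R"],np.array(c["t"]).ravel()
    o=-R.T@t;d=R.T@np.linalg.inv(K)@[p[0],p[1],1];return o+d*(z-o[2])/d[2]
def save(n,im): cv2.imwrite("pics/"+n,cv2.cvtColor(np.ascontiguousarray(im),cv2.COLOR_RGB2BGR))
E
python3 - <<'E'
from h import *
C={n:arm.capture(n) for n in("side","top")}
np.set_printoptions(precision=3,suppress=True)
for n,c in C.items():
    save(n+"0.png",c["img"]); print(n,"campos",-c["R"].T@np.array(c["t"]).ravel())
    for k in "tray_grip tray_pocket ball_center rewind_cup stand tray".split():
        print(n,k,[(px(d).round(1).tolist(),round(d["confidence"],2)) for d in arm.spot_point(k,c)])
s=arm.get_state();print(s["tcp_pos"],s["tcp_rot"],s["time"])
E
```

```text
side campos [0.502 0.842 0.802]
side tray_grip [([379.1, 150.4], 0.84), ([343.4, 152.9], 0.8), ([401.6, 177.7], 0.68), ([293.1, 171.7], 0.59)]
side tray_pocket [([383.8, 186.0], 0.83), ([334.0, 164.6], 0.81), ([388.0, 157.5], 0.73), ([304.5, 185.6], 0.7)]
side ball_center [([329.0, 167.6], 0.55)]
side rewind_cup [([326.8, 256.3], 0.92)]
side stand [([338.5, 187.4], 0.58)]
side tray [([297.0, 191.3], 0.93), ([377.6, 165.0], 0.84), ([398.4, 192.9], 0.7), ([340.0, 170.2], 0.56)]
top campos [0.33  0.021 1.549]
top tray_grip [([360.9, 177.0], 0.82), ([404.0, 259.4], 0.77), ([361.1, 271.9], 0.76), ([370.0, 217.9], 0.64)]
top tray_pocket [([408.0, 270.6], 0.91), ([357.5, 264.1], 0.83), ([362.6, 191.5], 0.78)]
top ball_center [([162.2, 198.3], 0.66), ([366.7, 214.9], 0.42)]
top rewind_cup [([259.9, 206.9], 0.81)]
top stand [([363.8, 221.8], 0.67)]
top tray [([357.9, 274.0], 0.88), ([361.5, 183.7], 0.85), ([365.2, 220.4], 0.67), ([402.3, 261.3], 0.65)]
[0.158 0.656 0.245] [0.    0.118 0.993 0.   ] 0.7
```

View pics/side0.png

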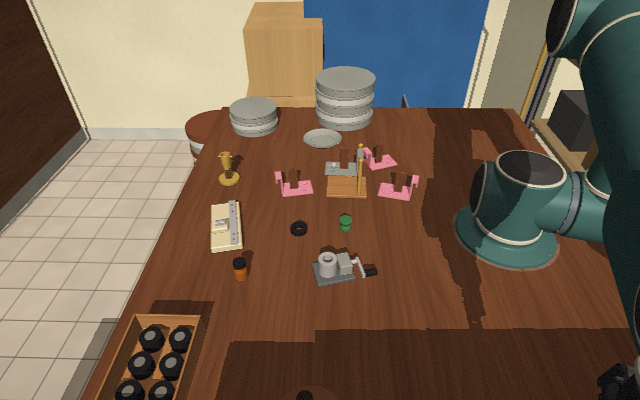

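View pics/top0.png

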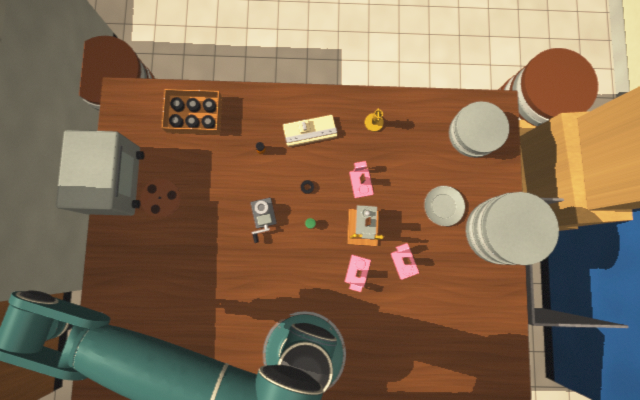

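Candidates for the tray: the grey one on the stand (side 343,165; top 367,220) and pink ones (side 295,185 / 380,158 / 400,188; top 361,182 / 358,272 / 404,260). I choose the grey one on the brass rail. The rewind is at side (327,260) and top (262,215), with the loupe and core between.

```bash
python3 - <<'E'
from h import *
np.set_printoptions(precision=4,suppress=True)
S=arm.capture("side");T=arm.capture("top")
a=S["img"][120:205,290:400];b=T["img"][170:250,320:420]
a=cv2.resize(a,None,fx=5,fy=5,interpolation=cv2.INTER_CUBIC)[:,:540];b=cv2.resize(b,None,fx=5,fy=5,interpolation=cv2.INTER_CUBIC)
im=np.zeros((600,800,3),np.uint8)
a=cv2.resize(S["img"][135:205,310:380],(400,400),interpolation=cv2.INTER_CUBIC);b=cv2.resize(T["img"][190:260,330:400],(400,400),interpolation=cv2.INTER_CUBIC)
save("crop1.png",np.hstack([a,b]))
def near(k,c,p,r=14):
    L=[px(d) for d in arm.spot_point(k,c) if np.linalg.norm(px(d)-p)<r]; return L[0] if L else None
for k,ps,pt in [("tray_grip",(343,153),(370,218)),("tray_pocket",(334,165),(366,212)),("ball_center",(330,168),(366,212)),("rewind_cup",(327,256),(260,207)),("stand",(345,187),(364,222)),("tray",(340,170),(366,220))]:
    u,v=near(k,S,ps),near(k,T,pt)
    print(k,u,v)
    if u is not None and v is not None:
        X=tri([(S,u),(T,v)]);print("   ",X,"err",proj(S,X)-u,proj(T,X)-v)
for n,ps,pt in[("tray",(340,168),(366,220)),("rewind_cup",(327,256),(262,215))]:
  for c,p in((S,ps),(T,pt)):
    for d in arm.silhouettes(n,c):
        r=np.array(d["rect"])*[640,400,640,400]
        if np.linalg.norm(r[:2]-p)<15: print(n,r,d["confidence"])
for k in "loupe core cement splicer".split():
    d=arm.spot_point(k,T); print(k,[onplane(T,px(x),0.02) for x in d[:1]])
E
```

```text
tray_grip [346.304 153.32 ] [369.472 221.32 ]
    [ 0.4568 -0.2056  0.1344] err [-1.2114 -0.2099] [-0.1425  0.9838]
tray_pocket [332.096 167.12 ] [368.704 209.92 ]
    [ 0.5012 -0.2117  0.0779] err [-1.4509 -0.2596] [-0.1466  1.1711]
ball_center [330.112 166.2  ] [366.4  212.92]
    [ 0.498  -0.2035  0.0852] err [1.5281 0.2486] [ 0.1373 -1.2275]
rewind_cup [327.168 256.8  ] [263.424 207.28 ]
    [0.5069 0.1587 0.0568] err [0.0987 0.0164] [ 0.0085 -0.0618]
stand [338.624 187.32 ] [363.072 217.8  ]
    [ 0.4794 -0.2027  0.0035] err [-1.701  -0.3014] [-0.1939  1.3489]
tray [340.096 168.52 ] [364.288 218.68 ]
    [ 0.4724 -0.196   0.083 ] err [-0.413  -0.0702] [-0.045   0.3303]
tray [343.168 161.48   40.128  33.   ] 0.71
tray [365.504 222.36   20.608  32.08 ] 0.69
rewind_cup [264.064 219.96   23.488  44.08 ] 0.72
loupe [array([ 0.4649, -0.004 ,  0.02  ])]
core [array([0.5942, 0.0012, 0.02  ])]
cement [array([0.7096, 0.1715, 0.02  ])]
splicer [array([0.7933, 0.0101, 0.02  ])]
```

View pics/crop1.png

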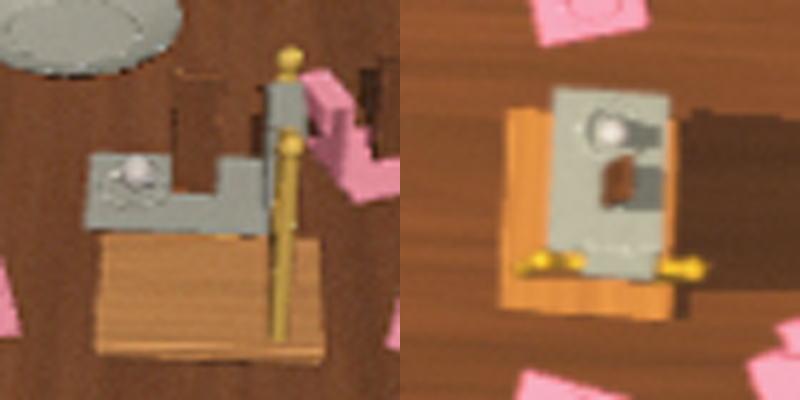

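The crop shows the grey tray hanging with its ball in the pocket (side ≈334,165; top ≈367,213), its dark blade, and the brass rail on the robot's side. Next I fit the pose from its corners.

```bash
cat > fit.py <<'E'
from h import *
from scipy.optimize import least_squares
np.set_printoptions(precision=4,suppress=True)
S=arm.capture("side");T=arm.capture("top")
f=5.714
s=lambda u,v:np.array([310+u/f,135+v/f])-.4
t=lambda u,v:np.array([330+(u-400)/f,190+v/f])-.4
# (cam, pixel, tray-frame point mm, z above table mm)
O=[(T,t(553,90),(55,35,79)),(T,t(670,98),(55,-35,79)),
   (S,s(92,153),(55,-35,79)),(S,s(84,230),(55,35,75)),(S,s(266,236),(-45,35,75)),
   (S,s(194,72),(0,0,155)),(T,t(548,250),(-45,35,79))]
def w(p,q):
    c,n=np.cos(p[2]),np.sin(p[2]);x,y,z=np.array(q)/1e3
    return np.array([p[0]+c*x-n*y,p[1]+n*x+c*y,z+p[3]])
def res(p): return np.concatenate([proj(c,w(p,q))-u for c,u,q in O]+[[p[3]*300]])
r=least_squares(res,[.46,-.205,-.05,0],loss="soft_l1")
print(r.x);print(res(r.x)[:-1].reshape(-1,2))
p=r.x
for n,q in(("grip",(0,0,135)),("pocket",(34,0,89))): print(n,w(p,q),proj(S,w(p,q)),proj(T,w(p,q)))
A=[]
for i in range(6):
    S=arm.capture("side");T=arm.capture("top")
    a=[px(d) for d in arm.spot_point("rewind_cup",S)][:1];b=[px(d) for d in arm.spot_point("rewind_cup",T)][:1]
    if a and b:A.append(tri([(S,a[0]),(T,b[0])]))
print(np.array(A))
ims=[]
for c,e,Z in((S,(290,120),4.4),(T,(330,190),5.714)):
    im=cv2.resize(c["img"],None,fx=Z,fy=Z,interpolation=cv2.INTER_CUBIC)
    pr=lambda q:tuple(np.int32((proj(c,w(p,q))+.5)*Z))
    for z in(75,79):cv2.polylines(im,[np.array([pr((a,b,z)) for a,b in((55,35),(55,-35),(-45,-35),(-45,35))])],True,(255,0,0))
    for z in(100,155):cv2.polylines(im,[np.array([pr((a,b,z)) for a,b in((13,4),(13,-4),(-13,-4),(-13,4))])],True,(0,255,0))
    cv2.polylines(im,[np.array([pr((34+20*np.cos(a),20*np.sin(a),81)) for a in np.arange(0,6.3,.3)])],True,(0,0,255))
    for b in(44,-44):cv2.circle(im,pr((-54,b,135)),4,(255,0,255),1)
    x,y=int(e[0]*Z),int(e[1]*Z);ims.append(im[y:y+400,x:x+400])
save("fit.png",np.hstack(ims))
E
python3 fit.py
```

```text
[ 0.464  -0.2028 -0.0412  0.001 ]
[[ 0.482  -0.1013]
 [-0.1078 -0.1213]
 [ 0.0248 -0.0182]
 [ 0.1329 -0.031 ]
 [ 0.2002  0.0281]
 [-0.5401  0.3887]
 [-0.1265  0.3908]]
grip [ 0.464  -0.2028  0.136 ] [342.8118 153.1213] [368.5884 220.1034]
pocket [ 0.4979 -0.2042  0.09  ] [331.6818 165.0636] [366.956  211.5654]
[[0.505  0.1714 0.068 ]
 [0.506  0.1666 0.0643]
 [0.5028 0.164  0.0569]
 [0.5102 0.1661 0.0665]
 [0.5013 0.1639 0.0691]
 [0.5055 0.1704 0.0731]]
```

View pics/fit.png

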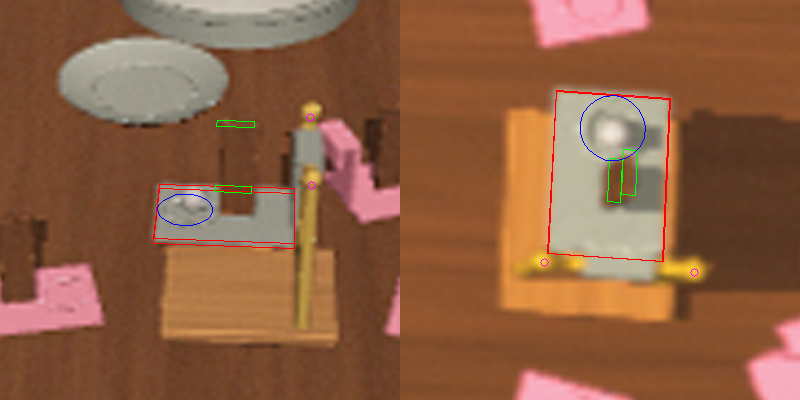

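Emit:
{"name": "servo_tool", "arguments": {"plan": [{"jaw": 8.5, "offset": [0, 0, 0], "dr": [0, 0, -5.5]}, {"jaw": 8.5, "offset": [0, 0, 0], "dr": [0, 0, -5.5]}, {"jaw": 8.5, "offset": [-3, -2.5, 0], "dr": [0, 0, 0]}, {"jaw": 8.5, "offset": [-3, -2.5, 0], "dr": [0, 0, 0]}, {"jaw": 8.5, "offset": [-3, -2.5, 0], "dr": [0, 0, 0]}, {"jaw": 8.5, "offset": [-3, -2.5, 0], "dr": [0, 0, 0]}, {"jaw": 8.5, "offset": [-3, -2.5, 0], "dr": [0, 0, 0]}, {"jaw": 8.5, "offset": [-3, -2.5, 0], "dr": [0, 0, 0]}]}}

```text
time: 3.77
tcp_pos: [0.3325, 0.4968, 0.2455]
tcp_rot: [0.0, 0.022, 1.0, 0.0]
contact_force: [0.3, 0.3, -0.2]
gripper_width: 0.0851
finger_force: 0.0
```

Emit:
{"name": "servo_tool", "arguments": {"plan": [{"jaw": 8.5, "offset": [-2, -3.5, 0], "dr": [0, 0, 0]}, {"jaw": 8.5, "offset": [-2, -3.5, 0], "dr": [0, 0, 0]}, {"jaw": 8.5, "offset": [-2, -3.5, 0], "dr": [0, 0, 0]}, {"jaw": 8.5, "offset": [-2, -3.5, 0], "dr": [0, 0, 0]}, {"jaw": 8.5, "offset": [-2, -3.5, 0], "dr": [0, 0, 0]}, {"jaw": 8.5, "offset": [-2, -3.5, 0], "dr": [0, 0, 0]}, {"jaw": 8.5, "offset": [-2, -3.5, 0], "dr": [0, 0, 0]}, {"jaw": 8.5, "offset": [0, -3.5, 0], "dr": [0, 0, 0]}]}}

```text
time: 4.43
tcp_pos: [0.4605, 0.2101, 0.2451]
tcp_rot: [0.0, 0.023, 1.0, -0.0]
contact_force: [0.2, -0.1, -0.4]
gripper_width: 0.085
finger_force: 0.0
```

Emit:
{"name": "servo_tool", "arguments": {"plan": [{"jaw": 8.5, "offset": [0, -4, 0], "dr": [0, 0, 0]}, {"jaw": 8.5, "offset": [0, -4, 0], "dr": [0, 0, 0]}, {"jaw": 8.5, "offset": [0, -4, 0], "dr": [0, 0, 0]}, {"jaw": 8.5, "offset": [0, -4, 0], "dr": [0, 0, 0]}, {"jaw": 8.5, "offset": [0, -4, 0], "dr": [0, 0, 0]}, {"jaw": 8.5, "offset": [0, -4, 0], "dr": [0, 0, 0]}, {"jaw": 8.5, "offset": [0, -4, 0], "dr": [0, 0, 0]}, {"jaw": 8.5, "offset": [0, -4, 0], "dr": [0, 0, 0]}]}}

```text
time: 5.1
tcp_pos: [0.4438, -0.1093, 0.2457]
tcp_rot: [0.001, 0.022, 1.0, -0.0]
contact_force: [0.9, -0.3, 0.5]
gripper_width: 0.0853
finger_force: 0.0
```

Emit:
{"name": "servo_tool", "arguments": {"plan": [{"jaw": 8.5, "offset": [0, -3, 0], "dr": [0, 0, 0]}, {"jaw": 8.5, "offset": [0, -2, 0], "dr": [0, 0, 0]}, {"jaw": 8.5, "offset": [0, 0, 0], "dr": [0, 0, 0]}, {"jaw": 8.5, "offset": [0, 0, 0], "dr": [0, 0, 0]}]}}

```text
time: 5.43
tcp_pos: [0.442, -0.1582, 0.2453]
tcp_rot: [-0.0, 0.023, 1.0, 0.0]
contact_force: [-0.6, 0.3, 0.2]
gripper_width: 0.0851
finger_force: 0.0
```

Emit:
{"name": "servo_tool", "arguments": {"plan": [{"jaw": 4.0, "offset": [-1.35, -2.3, 0], "dr": [0, 0, 0]}, {"jaw": 4.0, "offset": [-1.0, -2.03, 0], "dr": [0, 0, 0]}, {"jaw": 4.0, "offset": [0, 0, 2], "dr": [0, 0, 0]}, {"jaw": 4.0, "offset": [0, 0, 2], "dr": [0, 0, 0]}, {"jaw": 4.0, "offset": [0, 0, 1], "dr": [0, 0, 0]}, {"jaw": 4.0, "offset": [0, 0, 0], "dr": [0, 0, 0]}, {"jaw": 4.0, "offset": [0, 0, 0], "dr": [0, 0, 0]}]}}

```text
time: 6.02
tcp_pos: [0.4638, -0.201, 0.1957]
tcp_rot: [-0.0, 0.022, 1.0, 0.0]
contact_force: [0.4, 0.8, 1.0]
gripper_width: 0.0399
finger_force: 0.0
```

```bash
python3 - <<'E'
from h import *
S=arm.capture("side");T=arm.capture("top")
print(arm.get_state()["gripper_width"])
a=cv2.resize(S["img"][110:180,305:375],(400,400),interpolation=cv2.INTER_CUBIC);b=cv2.resize(S["img"][230:290,300:360],(400,400),interpolation=cv2.INTER_CUBIC)
c=cv2.resize(T["img"][190:250,235:295],(400,400),interpolation=cv2.INTER_CUBIC)
save("c2.png",cv2.resize(np.hstack([a,b]),(800,400)))
save("c3.png",np.hstack([c,cv2.resize(T["img"][180:260,325:405],(400,400),interpolation=cv2.INTER_CUBIC)]))
E
```

```text
0.04013191467164765
```

View pics/c2.png

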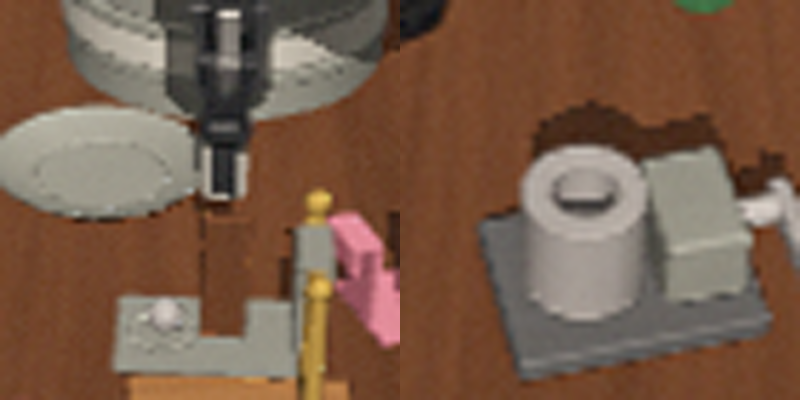

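View pics/c3.png

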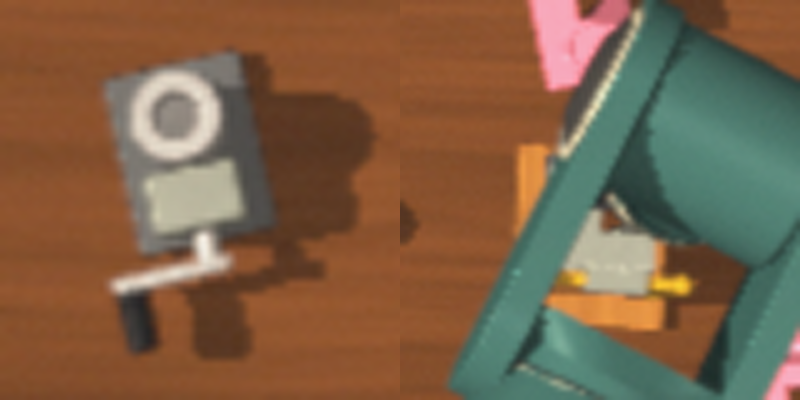

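The fingers stand over the blade (side ≈344,140), the ball lies in its pocket, and the cup mouth shows at side ≈(327,258) and top ≈(261,207).

Emit:
{"name": "servo_tool", "arguments": {"plan": [{"jaw": 4.0, "offset": [0, -0.15, 2], "dr": [0, 0, 0]}, {"jaw": 4.0, "offset": [0, 0, 2], "dr": [0, 0, 0]}, {"jaw": 4.0, "offset": [0, 0, 1.5], "dr": [0, 0, 0]}, {"jaw": 4.0, "offset": [0, 0, 1.0], "dr": [0, 0, 0]}, {"jaw": 2.5, "offset": [0, 0, 0], "dr": [0, 0, 0]}, {"jaw": 2.5, "offset": [0, 0, 0], "dr": [0, 0, 0]}]}}

```text
time: 6.62
tcp_pos: [0.4639, -0.2032, 0.1311]
tcp_rot: [0.0, 0.022, 1.0, -0.0]
contact_force: [-1.1, -0.2, 0.4]
gripper_width: 0.0253
finger_force: 0.0
```

```bash
python3 - <<'E'
from h import *
np.set_printoptions(precision=4,suppress=True)
S=arm.capture("side");T=arm.capture("top")
u=np.array([327.3,258.2]);v=np.array([261.1,206.7])
X=tri([(S,u),(T,v)]);print(X,proj(S,X)-u,proj(T,X)-v,onplane(S,u,.06),onplane(T,v,.06))
Y=[0.506,0.166,.06]
save("c4.png",cv2.resize(S["img"][110:180,305:375],(560,560),interpolation=cv2.INTER_CUBIC))
E
```

```text
[0.5074 0.1668 0.0606] [-0.2814 -0.0473] [-0.0244  0.1752] [0.5067 0.1664 0.06  ] [0.5081 0.1667 0.06  ]
```

View pics/c4.png

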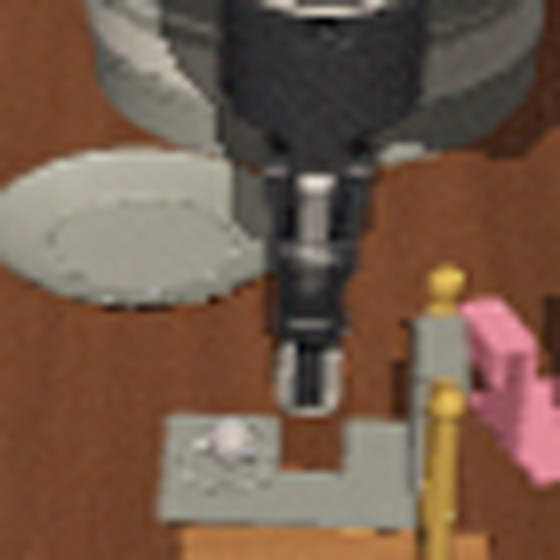

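Fingers straddle the blade (side ≈344,158), with the ball still in the pocket (≈334,165). I'll close gently in steps.

Emit:
{"name": "servo_tool", "arguments": {"plan": [{"jaw": 1.8, "offset": [0, 0, 0], "dr": [0, 0, 0]}, {"jaw": 1.4, "offset": [0, 0, 0], "dr": [0, 0, 0]}, {"jaw": 1.2, "offset": [0, 0, 0], "dr": [0, 0, 0]}, {"jaw": 1.0, "offset": [0, 0, 0], "dr": [0, 0, 0]}, {"jaw": 0.9, "offset": [0, 0, 0], "dr": [0, 0, 0]}, {"jaw": 0.8, "offset": [0, 0, 0], "dr": [0, 0, 0]}, {"jaw": 0.6, "offset": [0, 0, 0], "dr": [0, 0, 0]}, {"jaw": 0.0, "offset": [0, 0, 0], "dr": [0, 0, 0]}]}}

```text
time: 7.38
tcp_pos: [0.4637, -0.203, 0.1306]
tcp_rot: [0.0, 0.022, 1.0, 0.0]
contact_force: [-1.3, 5.6, 5.1]
gripper_width: 0.0077
finger_force: 58.5
```

Emit:
{"name": "servo_tool", "arguments": {"plan": [{"jaw": 0, "offset": [0, 0, 0], "dr": [0, 0, 0]}, {"jaw": 0, "offset": [0, 0, 0], "dr": [0, 0, 0]}, {"jaw": 0, "offset": [0, 0, 0], "dr": [0, 0, 0]}]}}

```text
time: 7.63
tcp_pos: [0.4637, -0.203, 0.1306]
tcp_rot: [0.0, 0.022, 1.0, 0.0]
contact_force: [-1.5, 5.8, 5.7]
gripper_width: 0.0075
finger_force: 58.5
```

Emit:
{"name": "servo_tool", "arguments": {"plan": [{"jaw": 0, "offset": [0, 0.05, -0.03], "dr": [0, 0, 0]}, {"jaw": 0, "offset": [0, 0, 0], "dr": [0, 0, 0]}]}}

```text
time: 7.8
tcp_pos: [0.4637, -0.2028, 0.1306]
tcp_rot: [0.0, 0.022, 1.0, -0.0]
contact_force: [0.3, 0.8, 1.1]
gripper_width: 0.007
finger_force: 58.7
```

Emit:
{"name": "servo_tool", "arguments": {"plan": [{"jaw": 0, "offset": [0, 0.0, -0.05], "dr": [0, 0, 0]}, {"jaw": 0, "offset": [0, 0, 0], "dr": [0, 0, 0]}]}}

```text
time: 7.97
tcp_pos: [0.4637, -0.2028, 0.1308]
tcp_rot: [-0.0, 0.022, 1.0, -0.0]
contact_force: [1.3, -1.4, -2.5]
gripper_width: 0.0075
finger_force: 58.4
```

Emit:
{"name": "servo_tool", "arguments": {"plan": [{"jaw": 0, "offset": [0, 0, -0.1], "dr": [0, 0, 0]}, {"jaw": 0, "offset": [0, 0, -0.2], "dr": [0, 0, 0]}, {"jaw": 0, "offset": [0, 0, -0.3], "dr": [0, 0, 0]}, {"jaw": 0, "offset": [0, 0, -0.4], "dr": [0, 0, 0]}, {"jaw": 0, "offset": [0, 0, -0.4], "dr": [0, 0, 0]}, {"jaw": 0, "offset": [0, 0, -0.3], "dr": [0, 0, 0]}, {"jaw": 0, "offset": [0, 0, -0.2], "dr": [0, 0, 0]}, {"jaw": 0, "offset": [0, 0, -0.1], "dr": [0, 0, 0]}]}}

```text
time: 8.63
tcp_pos: [0.4637, -0.2027, 0.1516]
tcp_rot: [0.0, 0.022, 1.0, -0.0]
contact_force: [-0.5, -0.2, -1.8]
gripper_width: 0.0074
finger_force: 58.5
```

```bash
python3 - <<'E'
from h import *
S=arm.capture("side")
save("c5.png",cv2.resize(S["img"][110:190,300:380],(560,560),interpolation=cv2.INTER_CUBIC))
s=arm.get_state();print(s["contact_force"],s["wrist_torque"],s["tcp_pos"])
E
```

```text
[-0.40016558 -0.29437428 -1.01446013] [-0.03256447 -0.0157755  -0.05244772] [ 0.46373293 -0.20274234  0.15158774]
```

View pics/c5.png

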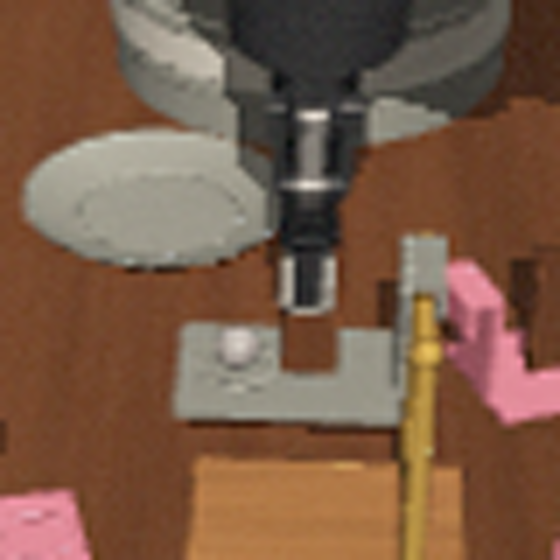

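The tray hangs level from the gripper, with the hook clear of the rail and the ball in the pocket (≈334,160). I raise it above the posts, then carry it over.

Emit:
{"name": "servo_tool", "arguments": {"plan": [{"jaw": 0, "offset": [0, 0, -0.2], "dr": [0, 0, 0]}, {"jaw": 0, "offset": [0, 0, -0.5], "dr": [0, 0, 0]}, {"jaw": 0, "offset": [0, 0, -0.8], "dr": [0, 0, 0]}, {"jaw": 0, "offset": [0, 0, -1.0], "dr": [0, 0, 0]}, {"jaw": 0, "offset": [0, 0, -1.0], "dr": [0, 0, 0]}, {"jaw": 0, "offset": [0, 0, -1.0], "dr": [0, 0, 0]}, {"jaw": 0, "offset": [0, 0, -0.7], "dr": [0, 0, 0]}, {"jaw": 0, "offset": [0, 0, -0.4], "dr": [0, 0, 0]}]}}

```text
time: 9.35
tcp_pos: [0.464, -0.2028, 0.2088]
tcp_rot: [0.001, 0.022, 1.0, -0.0]
contact_force: [-0.3, -0.5, -1.3]
gripper_width: 0.0074
finger_force: 58.5
```

Emit:
{"name": "servo_tool", "arguments": {"plan": [{"jaw": 0, "offset": [0, 0, -0.2], "dr": [0, 0, 0]}, {"jaw": 0, "offset": [0, 0.1, 0], "dr": [0, 0, 0]}, {"jaw": 0, "offset": [0, 0.25, 0], "dr": [0, 0, 0]}, {"jaw": 0, "offset": [0, 0.4, 0], "dr": [0, 0, 0]}, {"jaw": 0, "offset": [0, 0.55, 0], "dr": [0, 0, 0]}, {"jaw": 0, "offset": [0, 0.7, 0], "dr": [0, 0, 0]}, {"jaw": 0, "offset": [0, 0.85, 0], "dr": [0, 0, 0]}, {"jaw": 0, "offset": [0, 1.0, 0], "dr": [0, 0, 0]}]}}

```text
time: 10.02
tcp_pos: [0.4654, -0.1633, 0.209]
tcp_rot: [-0.0, 0.022, 1.0, 0.0]
contact_force: [-0.5, 0.4, -0.8]
gripper_width: 0.0072
finger_force: 58.5
```

Emit:
{"name": "servo_tool", "arguments": {"plan": [{"jaw": 0, "offset": [0, 1, 0], "dr": [0, 0, 0]}, {"jaw": 0, "offset": [0, 1, 0], "dr": [0, 0, 0]}, {"jaw": 0, "offset": [0, 1, 0], "dr": [0, 0, 0]}, {"jaw": 0, "offset": [0, 1, 0], "dr": [0, 0, 0]}, {"jaw": 0, "offset": [0, 1, 0], "dr": [0, 0, 0]}, {"jaw": 0, "offset": [0, 1, 0], "dr": [0, 0, 0]}, {"jaw": 0, "offset": [0, 1, 0], "dr": [0, 0, 0]}, {"jaw": 0, "offset": [0, 1.0, 0], "dr": [0, 0, 0]}]}}

```text
time: 10.68
tcp_pos: [0.469, -0.0833, 0.2091]
tcp_rot: [-0.0, 0.022, 1.0, 0.0]
contact_force: [-0.2, -0.7, -1.5]
gripper_width: 0.0074
finger_force: 58.5
```

Emit:
{"name": "servo_tool", "arguments": {"plan": [{"jaw": 0, "offset": [0, 1, 0], "dr": [0, 0, 0]}, {"jaw": 0, "offset": [0, 1, 0], "dr": [0, 0, 0]}, {"jaw": 0, "offset": [0, 1, 0], "dr": [0, 0, 0]}, {"jaw": 0, "offset": [0, 1, 0], "dr": [0, 0, 0]}, {"jaw": 0, "offset": [0, 1, 0], "dr": [0, 0, 0]}, {"jaw": 0, "offset": [0, 1, 0], "dr": [0, 0, 0]}, {"jaw": 0, "offset": [0, 1, 0], "dr": [0, 0, 0]}, {"jaw": 0, "offset": [0, 1.0, 0], "dr": [0, 0, 0]}]}}

```text
time: 11.35
tcp_pos: [0.4726, -0.0034, 0.2091]
tcp_rot: [0.0, 0.022, 1.0, -0.0]
contact_force: [0.6, -0.9, -1.4]
gripper_width: 0.0071
finger_force: 58.5
```

Emit:
{"name": "servo_tool", "arguments": {"plan": [{"jaw": 0, "offset": [0.05, 1, 0], "dr": [0, 0, 0]}, {"jaw": 0, "offset": [0.05, 1, 0], "dr": [0, 0, 0]}, {"jaw": 0, "offset": [0.05, 1, 0], "dr": [0, 0, 0]}, {"jaw": 0, "offset": [0.05, 1, 0], "dr": [0, 0, 0]}, {"jaw": 0, "offset": [0.05, 1, 0], "dr": [0, 0, 0]}, {"jaw": 0, "offset": [0.05, 1, 0], "dr": [0, 0, 0]}, {"jaw": 0, "offset": [0.05, 1, 0], "dr": [0, 0, 0]}, {"jaw": 0, "offset": [0.05, 1.0, 0], "dr": [0, 0, 0]}]}}

```text
time: 12.02
tcp_pos: [0.4722, 0.0767, 0.2091]
tcp_rot: [0.0, 0.022, 1.0, -0.0]
contact_force: [0.4, -0.1, -2.1]
gripper_width: 0.0074
finger_force: 58.5
```

Emit:
{"name": "servo_tool", "arguments": {"plan": [{"jaw": 0, "offset": [0.05, 1, 0], "dr": [0, 0, 0]}, {"jaw": 0, "offset": [0.05, 1, 0], "dr": [0, 0, 0]}, {"jaw": 0, "offset": [0.05, 1, 0], "dr": [0, 0, 0]}, {"jaw": 0, "offset": [0.05, 1, 0], "dr": [0, 0, 0]}, {"jaw": 0, "offset": [0.05, 0.9, 0], "dr": [0, 0, 0]}, {"jaw": 0, "offset": [0.05, 0.8, 0], "dr": [0, 0, 0]}, {"jaw": 0, "offset": [0, 0.65, 0], "dr": [0, 0, 0]}, {"jaw": 0, "offset": [0, 0.5, 0], "dr": [0, 0, 0]}]}}

```text
time: 12.68
tcp_pos: [0.4722, 0.145, 0.2091]
tcp_rot: [-0.0, 0.022, 1.0, -0.0]
contact_force: [-0.1, -0.5, -2.0]
gripper_width: 0.0072
finger_force: 58.5
```

Emit:
{"name": "servo_tool", "arguments": {"plan": [{"jaw": 0, "offset": [0, 0.35, 0], "dr": [0, 0, 0]}, {"jaw": 0, "offset": [0, 0.2, 0], "dr": [0, 0, 0]}, {"jaw": 0, "offset": [0, 0.1, 0], "dr": [0, 0, 0]}, {"jaw": 0, "offset": [0, 0, 0], "dr": [0, 0, 0]}, {"jaw": 0, "offset": [0, 0, 0], "dr": [0, 0, 0]}, {"jaw": 0, "offset": [0, 0, 0], "dr": [0, 0, 0]}]}}

```text
time: 13.18
tcp_pos: [0.4725, 0.1505, 0.2091]
tcp_rot: [0.0, 0.023, 1.0, -0.0]
contact_force: [0.7, 0.1, -0.6]
gripper_width: 0.0074
finger_force: 58.5
```

```bash
python3 - <<'E'
from h import *
np.set_printoptions(precision=4,suppress=True)
S=arm.capture("side");T=arm.capture("top")
s=arm.get_state();print(s["tcp_pos"],s["tcp_rot"],s["time"])
b=np.array(s["tcp_pos"])+[.0342,-.0015,-.0418];print("expected pocket",b,proj(S,b),proj(T,b))
for k in("tray_pocket","ball_center"):
    for n,c in(("S",S),("T",T)): print(k,n,[(px(d),d["confidence"]) for d in arm.spot_point(k,c)])
u,v=(proj(S,b)).astype(int)
save("c6.png",np.hstack([cv2.resize(S["img"][v-35:v+45,u-40:u+40],(400,400),interpolation=cv2.INTER_CUBIC),cv2.resize(T["img"][170:250,220:300],(400,400),interpolation=cv2.INTER_CUBIC)]));print(u,v)
E
```

```text
[0.4726 0.1506 0.2091] [ 0.      0.0226  0.9997 -0.    ] 13.2833
expected pocket [0.5068 0.1491 0.1673] [327.6295 222.0307] [263.4264 203.3009]
tray_pocket S [(array([328.384, 220.92 ]), 0.86), (array([386.304, 160.08 ]), 0.68), (array([383.808, 184.6  ]), 0.67), (array([241.408, 275.68 ]), 0.39)]
tray_pocket T [(array([408.512, 269.4  ]), 0.97), (array([364.8 , 187.52]), 0.84), (array([357.824, 264.68 ]), 0.58)]
ball_center S [(array([328.384, 219.32 ]), 0.48)]
ball_center T []
327 222
```

View pics/c6.png

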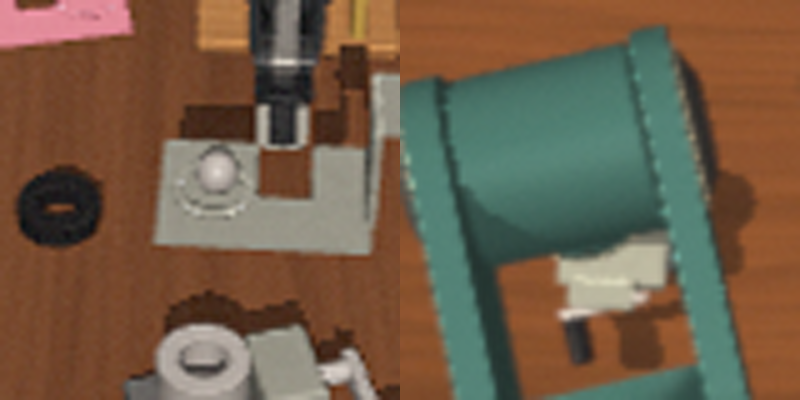

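```bash
python3 - <<'E'
from h import *
from scipy.optimize import least_squares
np.set_printoptions(precision=4,suppress=True)
S=arm.capture("side");tc=np.array(arm.get_state()["tcp_pos"])
s=lambda u,v:np.array([287+u/5,187+v/5])-.4
O=[(s(165,140),(55,-35,4)),(s(154,244),(55,35,0)),(s(371,255),(-45,35,0)),(s(216,183),(34,0,6.5)),(s(286,198),(0,4,4))]
z0=tc[2]-.1308+.075
def w(p,q):
    c,n=np.cos(p[2]),np.sin(p[2]);x,y,z=np.array(q)/1e3
    return np.array([p[0]+c*x-n*y,p[1]+n*x+c*y,z0+z+p[3]-np.sin(p[4])*x])
def res(p): return np.concatenate([proj(S,w(p,q))-u for u,q in O]+[[(p[3]-.001)*500,(p[2]+.043)*30]])
for fix in(0,1):
    r=least_squares(lambda p:np.append(res(p),p[4]*(1e3 if fix else 1)),[tc[0],tc[1],-.043,0,0],loss="soft_l1",f_scale=.5);print(r.x,w(r.x,(34,0,14)));print(r.fun[:10].reshape(-1,2))
E
```

```text
[ 0.4722  0.1492 -0.045   0.001  -0.0043] [0.5062 0.1477 0.1685]
[[ 0.5617 -0.2839]
 [ 0.6008 -0.0179]
 [ 0.2256 -0.0521]
 [-1.9328  0.4071]
 [-1.7597  0.0102]]
[ 0.4722  0.1492 -0.0465  0.001  -0.    ] [0.5061 0.1476 0.1683]
[[ 0.5967 -0.246 ]
 [ 0.5917  0.0144]
 [ 0.2164 -0.1038]
 [-1.922   0.4245]
 [-1.7527 -0.0022]]
```

The tray is level and the ball is in the ring (side ≈330,222). The ring and blade sit about 4 mm further back than I assumed, so I correct for that and lower to height.

Emit:
{"name": "servo_tool", "arguments": {"plan": [{"jaw": 0, "offset": [-0.05, 0.1, 0.1], "dr": [0, 0, 0]}, {"jaw": 0, "offset": [-0.05, 0.25, 0.3], "dr": [0, 0, 0]}, {"jaw": 0, "offset": [-0.1, 0.35, 0.5], "dr": [0, 0, 0]}, {"jaw": 0, "offset": [-0.1, 0.4, 0.5], "dr": [0, 0, 0]}, {"jaw": 0, "offset": [-0.1, 0.35, 0.5], "dr": [0, 0, 0]}, {"jaw": 0, "offset": [-0.05, 0.25, 0.4], "dr": [0, 0, 0]}, {"jaw": 0, "offset": [0, 0.15, 0.3], "dr": [0, 0, 0]}, {"jaw": 0, "offset": [0, 0.05, 0.2], "dr": [0, 0, 0]}]}}

```text
time: 14.2
tcp_pos: [0.4778, 0.1699, 0.1804]
tcp_rot: [-0.0, 0.022, 1.0, -0.0]
contact_force: [0.3, 0.5, -1.8]
gripper_width: 0.0071
finger_force: 58.5
```

Emit:
{"name": "servo_tool", "arguments": {"plan": [{"jaw": 0, "offset": [0, 0, 0], "dr": [0, 0, 0]}, {"jaw": 0, "offset": [0, 0, 0], "dr": [0, 0, 0]}, {"jaw": 0, "offset": [0, 0, 0], "dr": [0, 0, 0]}, {"jaw": 0, "offset": [0, 0, 0], "dr": [0, 0, 0]}]}}

```text
time: 14.53
tcp_pos: [0.478, 0.1695, 0.1814]
tcp_rot: [0.0, 0.022, 1.0, 0.0]
contact_force: [0.3, -0.6, -1.2]
gripper_width: 0.0074
finger_force: 58.5
```

```bash
python3 - <<'E'
from h import *
np.set_printoptions(precision=4,suppress=True)
S=arm.capture("side");tc=np.array(arm.get_state()["tcp_pos"])
p=tc+[.0296,-.0027,-.0413];print(tc,"pocket",p,proj(S,p),"target",proj(S,[.5074,.1667,.14]))
print([(px(d),d["confidence"]) for k in("tray_pocket","ball_center") for d in arm.spot_point(k,S)])
im=cv2.resize(S["img"],None,fx=7,fy=7,interpolation=cv2.INTER_CUBIC)
for a in np.arange(0,6.28,.2):
    e=np.array([np.cos(a),np.sin(a),0])
    for q,r,col in((np.array([.5074,.1667,.06]),.024,(255,0,0)),(np.array([.5074,.1667,p[2]-.0075]),.02,(0,0,255))):
        cv2.circle(im,tuple(np.int32((proj(S,q+r*e)+.5)*7)),2,col,-1)
u,v=(proj(S,p)*7).astype(int);save("c7.png",im[v-220:v+320,u-270:u+270]);print((u-270)/7,(v-220)/7)
E
```

```text
[0.478  0.1695 0.1814] pocket [0.5076 0.1668 0.1401] [327.1238 235.4872] target [327.1922 235.4813]
[(array([389.376, 187.92 ]), 0.82), (array([326.208, 235.08 ]), 0.8), (array([305.92, 184.88]), 0.69), (array([386.304, 156.8  ]), 0.65), (array([324.608, 236.28 ]), 0.38)]
288.42857142857144 204.0
```

View pics/c7.png

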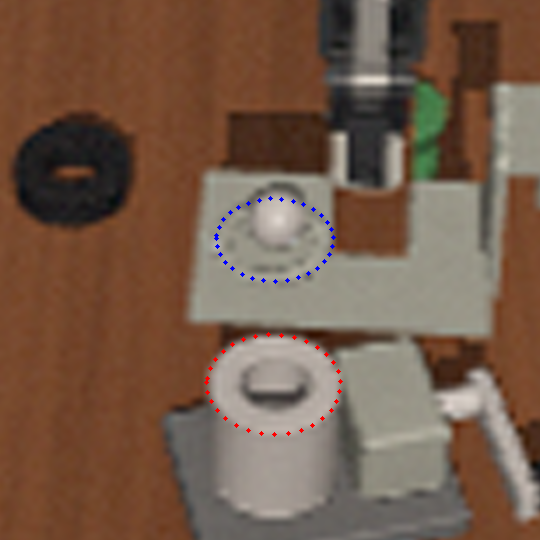

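```bash
python3 - <<'E'
from h import *
from scipy.optimize import least_squares
np.set_printoptions(precision=4,suppress=True)
S=arm.capture("side");tc=np.array(arm.get_state()["tcp_pos"])
s=lambda u,v:np.array([288.43+u/7,204+v/7])-.45
O=[(s(206,170),(55,-35,4)),(s(188,322),(55,35,0)),(s(492,336),(-45,35,0)),(s(332,253),(9,4,4)),(s(408,257),(-17,4,4))]
z0=tc[2]-.1308+.075
def w(p,q):
    c,n=np.cos(p[2]),np.sin(p[2]);x,y,z=np.array(q)/1e3
    return np.array([p[0]+c*x-n*y,p[1]+n*x+c*y,z0+z+p[3]])
def res(p): return np.concatenate([proj(S,w(p,q))-u for u,q in O]+[[(p[3]-.0005)*500,(p[2]+.044)*30]])
r=least_squares(res,[tc[0],tc[1],-.043,0],loss="soft_l1",f_scale=.5)
print(r.x,"pocket",w(r.x,(30,0,14)));print(r.fun[:10].reshape(-1,2))
a=proj(S,w(r.x,(30,0,6.5)))
print("ring centre crop",(a+.45-[288.43,204])*7)
im=cv2.resize(S["img"],None,fx=11,fy=11,interpolation=cv2.INTER_CUBIC)
for rr,col in((20,(0,0,255)),(15,(255,0,0))):
    for t in np.arange(0,6.28,.25): cv2.circle(im,tuple(np.int32((proj(S,w(r.x,(30+rr*np.cos(t),rr*np.sin(t),6.5)))+.5)*11)),1,col,-1)
u,v=(a*11).astype(int);save("c8.png",im[v-200:v+200,u-250:u+350])
E
```

```text
[ 0.4786  0.1672 -0.0423  0.0006] pocket [0.5086 0.1659 0.14  ]
[[ 0.0018 -0.0535]
 [ 0.351  -0.0601]
 [-0.2761 -0.0168]
 [-0.041   0.1177]
 [-0.0051  0.0473]]
ring centre crop [271.0245 237.5502]
```

View pics/c8.png

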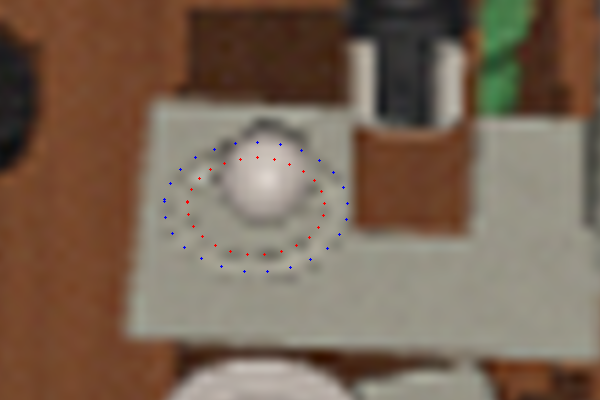

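The pocket ring matches the fit: pocket at (0.508, 0.166, 0.140) against the cup at (0.507, 0.167, 0.060). The ball is inside the pocket, and the tray is level and still.

```bash
python3 -c "
from bench import arm
s=arm.get_state();print(s['dq'],s['time']);print(arm.hand_in())"
```

```text
[-9.90780793e-04  8.59529300e-04 -1.26516269e-03 -1.50874328e-03
 -5.75698955e-04 -8.52367066e-05] 14.7333
the job is handed in; nothing more can be done
None
```

I handed the job in at 14.7 s: the gripper is holding the grey tray level and still, with the ball in its pocket, about 1–2 mm off the rewind cup's axis and 8 cm above its mouth by my camera measurement.

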